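# Tap jammed hose connectors out of a bottle and tip them into the wash tub

## Task

Hose connectors are jammed in the neck of the tilted clear bottle. Stand the steel jug under the bottle's mouth, then turn the red clamp knob a quarter turn so that the bottle is free to rock, and tap the side of the neck until every connector has dropped into the jug (put in any that misses). Then tip the jug out over the blue tub so that all connectors lie in the tub, stand the jug upright on its black mat again and turn the clamp knob all the way back so that its tongue locks the bottle; leave the vase and the funnel where they are.

Things in the scene. Friction and masses are not known exactly. Their poses are not given: they have to be found in the camera images.
- stand: Green steel stand, fixed. Origin on the shelf under the pivot of the bottle. Its -y axis is the way the bottle's neck points (level), its -x axis points to the clamp knob. Two cheek plates at x = +-60 mm, 217 mm high, hold the pivot 200 mm up. A post with the clamp knob stands at x = -150, y = -110 mm; beyond y = -45 mm only its foot (40 mm wide, to y = -130 mm) lies on the shelf.
- catch (a point): Point on the shelf (z = 0) below the bottle's mouth, 120 mm from the stand's origin along its -y: dropping connectors come down from 0 to 60 mm beyond it (towards the stand's -y).
- bottle (a joint): Rocking angle of the bottle: 0 at rest (neck 20 degrees below level, held up by a spring), up to 0.42 rad further down when the neck is pushed down. Needs about 7 to 11 N downwards at tap_spot and springs back. While the clamp tongue is under the stop bar it can hardly move (a few hundredths of a rad).
- tap_spot (a point): Spot to tap: top of the neck, 105 mm from the pivot. The neck is 50 mm across, 90 mm long. Tapped down it gives up to 40 mm, and the connectors slide some 5 to 40 mm with each brisk tap (0.25 m/s down and straight up again); at rest they stick. 5 to 20 taps may be needed. The bottle's body (88 mm wide) begins 70 mm further back, 45 mm higher. The -y axis runs along the neck to the mouth.
- mouth (a point): Centre of the bottle's mouth (inside 42 mm wide), end of the neck. At rest 157 mm above the shelf; with the neck down its lower lip is 98 mm above the shelf.
- clamp (a joint): Clamp knob's angle, 0 to 1.6 rad, seen from above anticlockwise positive. Near 0: tongue under the bottle's stop bar, bottle locked. Above about 1.2: bottle free. Stays where it is left; takes 0.05 N m. The tongue swings level from the stand's +x (locked) to its +y (free).
- knob_grip (a point): On the vertical axis of the red clamp knob, where to pinch its bar grip: the bar is 44 mm long, 14 mm wide, 34 mm high, and this point lies 13 mm below its top (its top is about 198 mm above the shelf). The point's x axis lies along the bar and the tongue and turns with the knob.
- tongue_tip (a point): End of the flat steel tongue that turns with the knob, 72 mm from the knob's axis.
- jug: Oblong stainless steel jug, 100 mm wide, 80 mm high, walls 3 mm, 0.22 kg. Origin on the underside; z up. x runs to the handle: rear wall at x = 54 mm, spout to -x: the floor ends at x = -20 mm and the spout wall slopes up at 45 degrees to the rim at x = -100 mm. Black D handle at the rear.
- jug_grip (a point): Where to pinch the jug's handle from above: middle of its top bar, 82 mm from the jug's origin along +x, 66 mm above its underside. The bar runs along x, is 62 mm long, 16 mm wide (y) and 26 mm high (top 79 mm above the underside).
- jug_middle (a point): Middle of the jug's opening, projected to its underside (25 mm from the jug's origin to the spout side).
- mat: Black rubber mat, 250 x 150 x 4 mm, fixed, the jug's place. Origin at the centre of its underside.
- tub: Blue plastic wash tub, open, fixed, 230 (x) x 210 (y) x 60 mm high, walls 5 mm. Origin at the centre of its underside.
- vase: Short white ceramic vase, 88 mm wide, 110 mm high, loose, to be left alone. Origin at its underside.
- funnel: Green funnel standing mouth down, 110 mm wide, 110 mm high, loose, to be left alone. Origin at its underside.
- connector1: Orange plastic hose connector, a cylinder 60 mm long and 30 mm in diameter, 40 g, starts in the bottle one behind the other (may be absent: 2 to 4 are present). Origin at its centre, its y axis is its long axis.
- connector2: Orange plastic hose connector, a cylinder 60 mm long and 30 mm in diameter, 40 g, starts in the bottle one behind the other (may be absent: 2 to 4 are present). Origin at its centre, its y axis is its long axis.
- connector3: Orange plastic hose connector, a cylinder 60 mm long and 30 mm in diameter, 40 g, starts in the bottle one behind the other (may be absent: 2 to 4 are present). Origin at its centre, its y axis is its long axis.
- connector4: Orange plastic hose connector, a cylinder 60 mm long and 30 mm in diameter, 40 g, starts in the bottle one behind the other (may be absent: 2 to 4 are present). Origin at its centre, its y axis is its long axis.
Mind the look-alikes: they are no part of the job. Of the things that look like the jug, the larger one is meant.

How it is judged:
On the way, in this order (a step that is already met when the one before it is completed fails the run):
1. the jug stands upright on the shelf under the bottle's mouth, with the clamp still locked (x of catch in the frame of jug between -0.085 and 0.04 m and y of catch in the frame of jug between -0.038 and 0.038 m and height (world z) of jug below 0.008 m and angle between jug's own z axis and vertical below 0.1 rad and value of joint clamp below 0.4 rad), for 0.3 s.
2. the clamp knob is turned free with the jug under the mouth (value of joint clamp above 1.1 rad and x of catch in the frame of jug between -0.085 and 0.04 m and y of catch in the frame of jug between -0.038 and 0.038 m and height (world z) of jug below 0.008 m and angle between jug's own z axis and vertical below 0.1 rad), for 0.2 s.
3. the bottle is tapped so that it rocks (value of joint bottle above 0.15 rad).
4. every connector lies in the jug (x of connector1 in the frame of jug between -0.1 and 0.054 m and y of connector1 in the frame of jug between -0.05 and 0.05 m and z of connector1 in the frame of jug between 0 and 0.085 m and x of connector2 in the frame of jug between -0.1 and 0.054 m and y of connector2 in the frame of jug between -0.05 and 0.05 m and z of connector2 in the frame of jug between 0 and 0.085 m and x of connector3 in the frame of jug between -0.1 and 0.054 m and y of connector3 in the frame of jug between -0.05 and 0.05 m and z of connector3 in the frame of jug between 0 and 0.085 m and x of connector4 in the frame of jug between -0.1 and 0.054 m and y of connector4 in the frame of jug between -0.05 and 0.05 m and z of connector4 in the frame of jug between 0 and 0.085 m), for 0.2 s.
5. the jug is tipped over the tub (angle between jug's own z axis and vertical above 0.8 rad and horizontal distance between jug and tub below 0.25 m).
At the end, for the whole second after the job is handed in: All connectors lie at rest inside the tub, below its rim; the jug stands upright on its mat (its origin within 100 mm along and 60 mm across of the mat's centre); the clamp knob is back below 0.2 rad and the bottle at rest in its upper position (x of connector1 in the frame of tub between -0.115 and 0.115 m and y of connector1 in the frame of tub between -0.105 and 0.105 m and z of connector1 in the frame of tub between 0 and 0.06 m and x of connector2 in the frame of tub between -0.115 and 0.115 m and y of connector2 in the frame of tub between -0.105 and 0.105 m and z of connector2 in the frame of tub between 0 and 0.06 m and x of connector3 in the frame of tub between -0.115 and 0.115 m and y of connector3 in the frame of tub between -0.105 and 0.105 m and z of connector3 in the frame of tub between 0 and 0.06 m and x of connector4 in the frame of tub between -0.115 and 0.115 m and y of connector4 in the frame of tub between -0.105 and 0.105 m and z of connector4 in the frame of tub between 0 and 0.06 m and linear speed of each of connector1, connector2, connector3, connector4 below 0.03 m/s and angle between jug's own z axis and vertical below 0.08 rad and x of jug in the frame of mat between -0.1 and 0.1 m and y of jug in the frame of mat between -0.06 and 0.06 m and height (world z) of jug below 0.012 m and linear speed of jug below 0.02 m/s and value of joint clamp below 0.2 rad and value of joint bottle below 0.05 rad); the robot touches nothing.
It fails at once if the vase is pushed more than 30 mm or tipped (distance of vase from where it was at the start of the episode above 0.03 m or angle between vase's own z axis and vertical above 0.4 rad).
It fails at once if the funnel is pushed more than 30 mm or tipped (distance of funnel from where it was at the start of the episode above 0.03 m or angle between funnel's own z axis and vertical above 0.4 rad).
Of connector1, connector2, connector3, connector4 only 2 to 4 are there at a start; the rules pass over those that are not, and their reading is None.
At some moment in a run one of jug may be knocked a few centimetres aside while the robot is not near it.
It also fails if it takes over 210 s, if anything falls off the work surface, if the arm or the gripper's body presses on something with over 40 N, if the wrist force passes 120 N, or if a joint passes its speed limit or range.

## Robot

A 6-joint arm with a two-finger parallel gripper is mounted at the origin on the work surface. World frame = base frame: x ahead of the robot, y to its left, z up, the work surface at z = 0. Lengths are in m, angles in rad, forces in N, time in s.
With the tool pointing down it reaches from about 0.3 to 0.75 m from the base axis. Payload 8.5 kg.
Tool frame: the origin (TCP) lies on the centre line of the jaws, within the pads' length; the fingertips stand 11 mm ahead of it and the grasp point (between the pads) lies 8 mm behind it; z points along the fingers, y is the direction in which the jaws open and shut (so a half turn about z gives the same grasp; the last joint's range is limited). The gripper opens to 85 mm and grips with 20 to 120 N. Pads are 22 mm wide; open, the fingers measure 114 mm over their backs; the gripper's body (76 mm by 85 mm) begins 54 mm behind the grasp point. The pads swing forward as they close: fully open they stand 13 mm farther back than shut.
Start: joints at [-1.451, 0.381, 1.297, -0, 1.464, -0.215], TCP at [0.181, -0.519, 0.242] pointing down, gripper open.
Joint ranges: [-3.11, 3.11], [-0.89, 2.33], [0.22, 2.48], [-1.42, 4.56], [0.17, 2.85], [-2.88, 2.88]. Speed limits (rad/s): [2.39, 2.39, 3.14, 3.14, 3.14, 3.14].

## Interface

Orientations are given as [roll, pitch, yaw] about the fixed x, y, z axes, in that order (R = Rz(yaw) Ry(pitch) Rx(roll)).
In Python, from bench import arm, viewer gives the robot as it stands.
- The arm moves only by the tool carry_out, never from a script. Its argument "motion" is a list of rows, each an object with "grip": the finger opening in m, from 0 to 0.0854; "slide": the shift along the tool's x, y, z in m, a list of three; "rot": the turn, a rotation vector about the tool's x, y, z in degrees, a list of three. A call has 1 to 8 rows; each row is the pose to reach, as a shift and turn from the pose commanded when the call began, along the tool's axes at that moment; what a row does not reach only later rows make up. A row lasts 1/12 s, in which the tool goes at most 41.7 mm and 7.16 degrees, less where a joint would pass 70% of its speed; a pose out of reach is approached as far as the arm can. A call with a gripper value outside its range is refused whole. The fingers move at their own pace and stop on an object; the grip force is fixed at half the most. Time passes only in rows, so rows that repeat a pose let the fingers close. It gives the time, the measured TCP pose, the force and the opening at its end, in the units of the state.
- arm.read_state(): the state, without advancing time (a new reading comes with each control period).
- viewer.get_image(name): name is "scene" or "top"; returns the picture (480x640x3 uint8, blue, green, red); there is no depth.
- viewer.get_calibration(name): a dict with "fx", "fy", "cx", "cy" (pixels), "view" (4x4, takes a point from world to camera coordinates). Camera axes: x right, y down, z forward; pixel columns grow to the right and rows downward; lengths in m; the calibration is good to about 2 mm. A picture is of the moment at which its call begins. get_calibration takes no time and is no camera call.
- arm.job_done(): hands the job in, once; it reports no verdict.
The state is a dict: "clock": time; "qpos": joint angles; "qd": joint speeds; "joint_torque": joint torques, N m; "tcp_pos": TCP position; "tool_rot": TCP orientation; "force": force on the tool from outside, world axes, zero at the start; "wrist_torque": the same for the moment, N m; "finger_gap": opening from 0.0 (shut) to 1.0 (fully open).
Only numpy, scipy, OpenCV 4.12 (cv2) and the standard library are available. Lean on these libraries where they do the work, as an engineer would, in place of code of your own. Each camera call takes 0.05 s, during which the arm holds its last target. There are 200 camera calls.

## Working session

There is one attempt and no reset: what is moved stays moved. The work goes in short steps, Python scripts to look and compute and a tool call to move; the robot and the scene stay as the last step left them, time stands still between calls to the robot, and variables do not carry over. Pictures are saved under pics/ and viewed, about 12 in all and at most 16, crops included, and the job is handed in when it is done.

Besides the shell and the picture viewer there is one more tool, called after "Emit:" as a command line: name --argument value ..., lists and objects as JSON in quotes. carry_out: Moves the arm, as the interface text tells. Its arguments: {"type":"object","properties":{"motion":{"type":"array"}},"required":["motion"]}

```bash
mkdir -p pics; ls
cat > h.py <<'E'
import numpy as np, cv2, sys
from bench import arm, viewer
from scipy.spatial.transform import Rotation as R
def snap(name,fn,crop=None,scale=1):
    im=viewer.get_image(name)
    if crop: im=im[crop[1]:crop[3],crop[0]:crop[2]]
    if scale!=1: im=cv2.resize(im,None,fx=scale,fy=scale,interpolation=cv2.INTER_CUBIC)
    cv2.imwrite('pics/'+fn,im)
def px2w(name,u,v,z):
    c=viewer.get_calibration(name);V=np.array(c['view']);Rm=V[:3,:3];t=V[:3,3]
    o=-Rm.T@t; d=Rm.T@np.array([(u-c['cx'])/c['fx'],(v-c['cy'])/c['fy'],1])
    return o+d*(z-o[2])/d[2]
def w2px(name,p):
    c=viewer.get_calibration(name);V=np.array(c['view'])
    q=V[:3,:3]@np.array(p)+V[:3,3]
    return np.array([c['fx']*q[0]/q[2]+c['cx'],c['fy']*q[1]/q[2]+c['cy']])
def pose():
    s=arm.read_state(); return s
E
python3 - <<'E'
from h import *
snap('top','t0.png');snap('scene','s0.png')
s=pose();print(s)
for n in('top','scene'):
    c=viewer.get_calibration(n);V=np.array(c['view']);print(n,c['fx'],-V[:3,:3].T@V[:3,3],V[2,:3])
E
```

```text
pics
{'clock': 0.1, 'qpos': array([-1.45133855e+00,  3.81127357e-01,  1.29816219e+00, -3.62125189e-05,
        1.46357924e+00, -2.15316454e-01]), 'qd': array([-0.00193462, -0.00147162, -0.00287146, -0.00150238, -0.00026646,
       -0.00090886]), 'joint_torque': array([ 3.74823867e-03, -4.49218512e+01, -2.31658566e+01, -1.52238363e-04,
        3.62280392e-03, -4.01720641e-06]), 'tcp_pos': array([ 0.18065656, -0.5192243 ,  0.24178187]), 'tool_rot': array([-3.14033830e+00, -2.37484562e-04,  3.34777979e-01]), 'force': array([-0.44005866,  0.19659817, -0.91845743]), 'wrist_torque': array([ 0.00045072, -0.00164279, -0.02320189]), 'finger_gap': 1.005204515631617}
top 503.2153808215305 [0.35278023 0.00836225 1.38876981] [ 0.15360731  0.01517977 -0.98801537]
scene 491.194499632451 [ 1.11625079 -0.22903376  1.0187209 ] [-0.55128645  0.250568   -0.79580081]
```

View pics/t0.png

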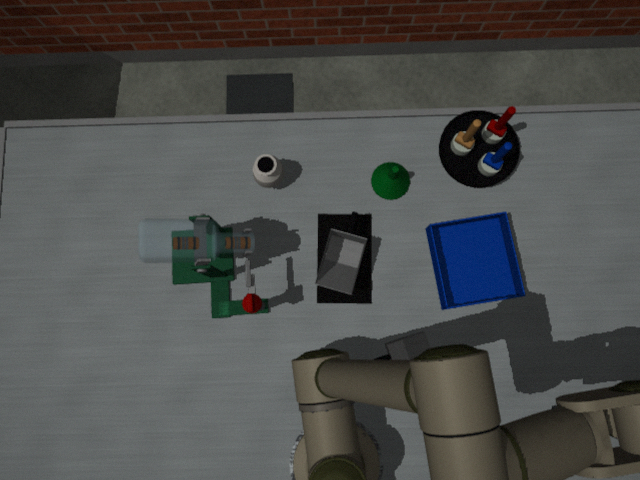

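View pics/s0.png

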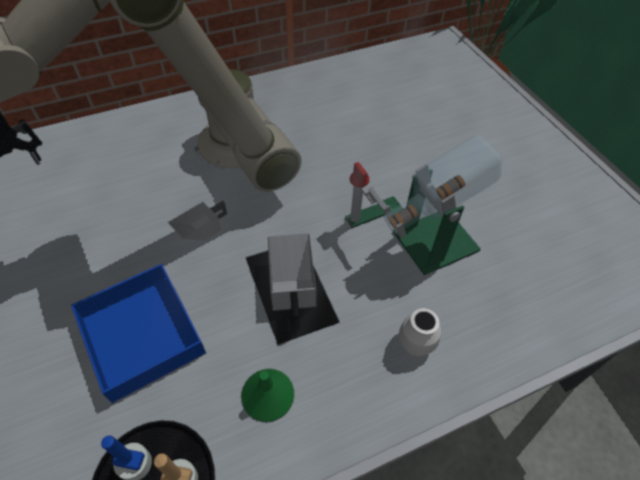

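Candidates for the jug: a large grey jug on the black mat at (343,262) in the top view, and a smaller grey one at (408,345) partly under the arm. I choose the one on the mat, since it is larger. Connectors show at (186,242) and (236,242). The stand's neck points to the right of the image (world -y), and the knob is at (252,302).

Run:
```python
from h import *
im=viewer.get_image('top');a=cv2.resize(im[200:325,130:380],None,fx=3.2,fy=3.2,interpolation=cv2.INTER_CUBIC)
cv2.imwrite('pics/t1.png',a)
im=viewer.get_image('scene');a=cv2.resize(im[130:350,240:510],None,fx=2.7,fy=2.7,interpolation=cv2.INTER_CUBIC)
cv2.imwrite('pics/s1.png',a)
```

```text
(no output)
```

View pics/t1.png

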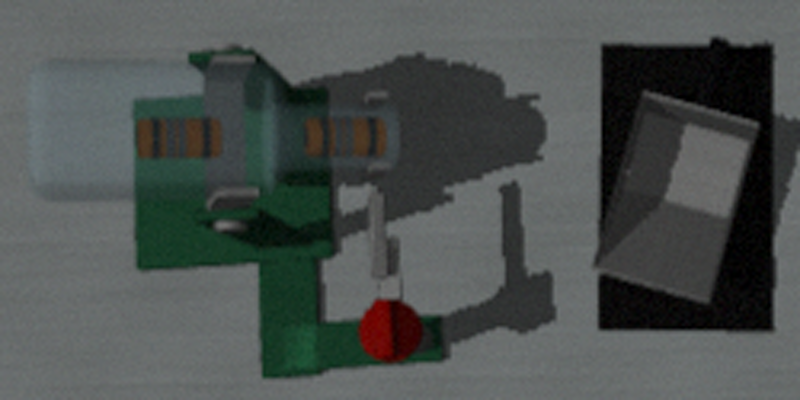

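View pics/s1.png

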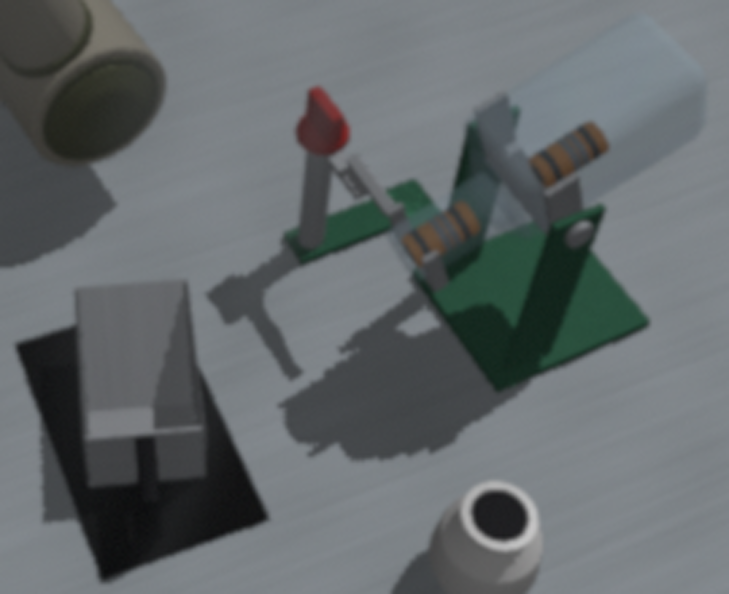

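Close crop: the jug on the mat has its spout towards the robot and its handle towards +x. Rim corners in the crop are (645,92), (760,123), (710,303) and (597,265). The clamp tongue points +x, so it is locked. I see two connectors: one in the neck, one in the body.

```bash
cat >> h.py <<'E'
def t1(u,v,z): return px2w('top',130+u/3.2,200+v/3.2,z)
def s1(u,v,z): return px2w('scene',240+u/2.7,130+v/2.7,z)
E
python3 - <<'E'
from h import *
np.set_printoptions(precision=4,suppress=True)
print('knob top',t1(390,330,.198),'scene knob top',s1(315,92,.198))
print('plate corners',[t1(u,v,.005)[:2] for u,v in((135,268),(135,100),(333,253))])
print('foot end',[t1(u,v,.005)[:2] for u,v in((445,320),(445,357),(265,375))])
print('mouth', t1(398,140,.157),'pivot',t1(235,135,.217), 'strap ends',t1(235,50,.217),t1(230,205,.217))
r=np.array([t1(u,v,.084) for u,v in((645,92),(760,123),(710,303),(597,265))]);print('jug rim',r)
print([np.linalg.norm(r[i]-r[(i+1)%4]) for i in range(4)])
d=(r[0]+r[1]-r[2]-r[3]);th=np.arctan2(d[1],d[0]);e=r[1]-r[0];th2=np.arctan2(e[1],e[0])+np.pi/2
print('yaw',np.degrees(th),np.degrees(th2))
rs=np.array([s1(u,v,.084) for u,v in((203,428),(87,437),(76,289),(186,283))]);print('scene rim',rs)
print('mat',[t1(u,v,.004)[:2] for u,v in((601,45),(773,45),(773,329),(599,329))])
print('tub rim',[px2w('top',u,v,.06)[:2] for u,v in((427,226),(508,212),(524,296),(441,308))])
print('vase',px2w('top',266,165,.11),'funnel',px2w('top',392,172,.11),px2w('top',390,181,.05),'small jug',px2w('top',408,345,.05))
E
```

```text
knob top [0.4147 0.1885 0.198 ] scene knob top [0.4009 0.1945 0.198 ]
plate corners [array([0.4832, 0.4389]), array([0.6314, 0.4423]), array([0.4922, 0.2671])]
foot end [array([0.4322, 0.1704]), array([0.4007, 0.1706]), array([0.3889, 0.325 ])]
mouth [0.5638 0.1883 0.157 ] pivot [0.5603 0.3007 0.217 ] strap ends [0.6249 0.3015 0.217 ] [0.5081 0.3037 0.217 ]
jug rim [[ 0.6114 -0.0054  0.084 ]
 [ 0.583  -0.0991  0.084 ]
 [ 0.4365 -0.0534  0.084 ]
 [ 0.4694  0.0372  0.084 ]]
[np.float64(0.09794363343249808), np.float64(0.15355004782385778), np.float64(0.09643736055297114), np.float64(0.1482908219209016)]
yaw -17.01650495124274 -16.824417757947014
scene rim [[ 0.6106 -0.0015  0.084 ]
 [ 0.5814 -0.0911  0.084 ]
 [ 0.4375 -0.0479  0.084 ]
 [ 0.4693  0.0434  0.084 ]]
mat [array([0.6704, 0.0314]), array([ 0.6664, -0.1197]), array([ 0.4182, -0.1103]), array([0.4216, 0.0384])]
tub rim [array([ 0.6171, -0.2616]), array([ 0.6498, -0.4802]), array([ 0.4242, -0.504 ]), array([ 0.3979, -0.2861])]
vase [0.7825 0.1639 0.11  ] funnel [ 0.754  -0.1677  0.11  ] [ 0.7474 -0.1694  0.05  ] small jug [ 0.3044 -0.197   0.05  ]
```

```bash
cat >> h.py <<'E'
def go(p,yaw,tilt=0,s=None):
    """print slide/rot to world TCP p, tool down with yaw (deg), then tilt deg about tool y"""
    s=s or pose(); Rc=R.from_euler('xyz',s['tool_rot']); Rt=R.from_euler('xyz',[np.pi,0,np.radians(yaw)])*R.from_rotvec([0,np.radians(tilt),0])
    sl=Rc.inv().apply(np.array(p)-s['tcp_pos']); rv=np.degrees((Rc.inv()*Rt).as_rotvec())
    print('at',np.round(s['tcp_pos'],4),np.round(np.degrees(s['tool_rot']),1),'slide',np.round(sl,4),'rot',np.round(rv,1),'q',np.round(s['qpos'],3))
E
echo
```

Emit:
carry_out --motion '[{"grip":0.085,"slide":[0.57,-0.29,0.02],"rot":[0,0,-144]},{"grip":0.085,"slide":[0.57,-0.29,0.02],"rot":[0,0,-144]},{"grip":0.085,"slide":[0.57,-0.29,0.02],"rot":[0,0,-144]},{"grip":0.085,"slide":[0.57,-0.29,0.02],"rot":[0,0,-144]},{"grip":0.085,"slide":[0.57,-0.29,0.02],"rot":[0,0,-144]},{"grip":0.085,"slide":[0.57,-0.29,0.02],"rot":[0,0,-144]},{"grip":0.085,"slide":[0.57,-0.29,0.02],"rot":[0,0,-144]},{"grip":0.085,"slide":[0.57,-0.29,0.02],"rot":[0,0,-144]}]'

```text
clock: 0.87
tcp_pos: [0.4125, -0.2774, 0.2319]
tool_rot: [3.142, 0.0, 1.341]
force: [-0.1, -1.7, -0.9]
finger_gap: 0.996
```

```bash
python3 -c "
from h import *
go([.624,-.058,.2],163)"
```

```text
at [ 0.4125 -0.2774  0.2319] [180.    0.   76.8] slide [0.2618 0.1559 0.0319] rot [  0.    0.  -86.2] q [-0.831  0.297  1.458 -0.     1.387 -0.601]
```

Emit:
carry_out --motion '[{"grip":0.085,"slide":[0.26,0.156,0.03],"rot":[0,0,-86]},{"grip":0.085,"slide":[0.26,0.156,0.03],"rot":[0,0,-86]},{"grip":0.085,"slide":[0.26,0.156,0.03],"rot":[0,0,-86]},{"grip":0.085,"slide":[0.26,0.156,0.03],"rot":[0,0,-86]},{"grip":0.085,"slide":[0.26,0.156,0.03],"rot":[0,0,-86]},{"grip":0.085,"slide":[0.26,0.156,0.03],"rot":[0,0,-86]},{"grip":0.085,"slide":[0.26,0.156,0.03],"rot":[0,0,-86]},{"grip":0.085,"slide":[0.26,0.156,0.03],"rot":[0,0,-86]}]'

```text
clock: 1.53
tcp_pos: [0.6263, -0.0586, 0.2005]
tool_rot: [3.141, -0.001, 2.345]
force: [-0.2, 0.3, -0.2]
finger_gap: 0.997
```

```bash
python3 -c "
from h import *
go([.624,-.058,.15],163)"
```

```text
at [ 0.6263 -0.0586  0.2005] [ 1.800e+02 -1.000e-01  1.343e+02] slide [ 0.002  -0.0013  0.0505] rot [  0.1  -0.1 -28.7] q [-2.820e-01  5.500e-01  1.131e+00  1.000e-03  1.462e+00 -1.056e+00]
```

Emit:
carry_out --motion '[{"grip":0.085,"slide":[0.002,-0.001,0.05],"rot":[0,0,-29]},{"grip":0.085,"slide":[0.002,-0.001,0.05],"rot":[0,0,-29]},{"grip":0.085,"slide":[0.002,-0.001,0.05],"rot":[0,0,-29]},{"grip":0.085,"slide":[0.002,-0.001,0.05],"rot":[0,0,-29]},{"grip":0.085,"slide":[0.002,-0.001,0.05],"rot":[0,0,-29]},{"grip":0.085,"slide":[0.002,-0.001,0.05],"rot":[0,0,-29]}]'

```text
clock: 2.03
tcp_pos: [0.6219, -0.0621, 0.1518]
tool_rot: [3.142, -0.0, 2.838]
force: [-0.5, 0.2, -0.6]
finger_gap: 0.997
```

Run:
```python
from h import *
go([.624,-.058,.15],163)
snap('scene','s2.png',(220,200,390,340),4.6)
for p in ([.624,-.058,.083],[.624,-.058,.139]):print((w2px('scene',p)-[220,200])*4.6)
```

```text
at [ 0.6219 -0.0621  0.1518] [180.   -0.  162.6] slide [-0.0008  0.0046  0.0018] rot [ 0.  -0.  -0.4] q [-0.289  0.583  1.217  0.     1.341 -1.556]
[338.57360749 472.13353252]
[335.24471953 410.92629856]
```

View pics/s2.png

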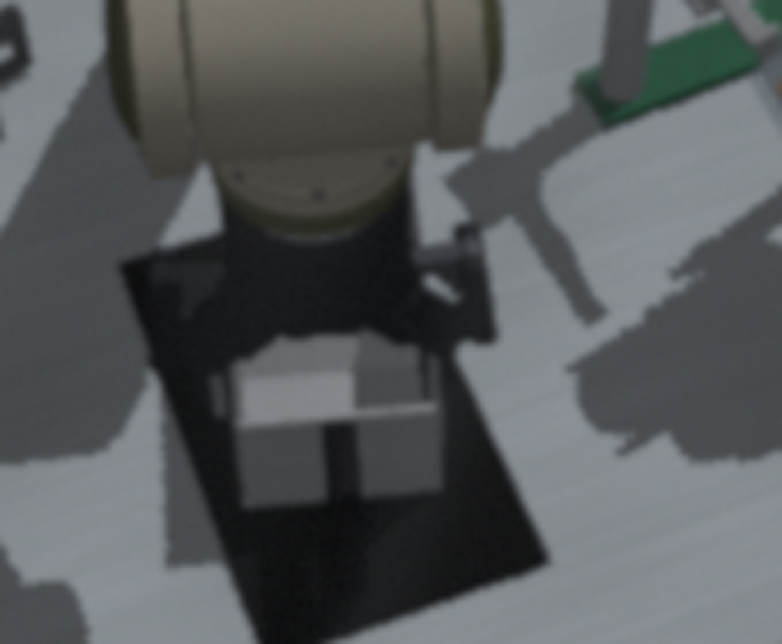

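The fingers straddle the handle: it shows at about x=340 in the crop, and the projected grip point is (338,472). Descend and grip.

Emit:
carry_out --motion '[{"grip":0.085,"slide":[-0.001,0.003,0.03],"rot":[0,0,-0.4]},{"grip":0.085,"slide":[-0.001,0.003,0.06],"rot":[0,0,-0.4]},{"grip":0.085,"slide":[-0.001,0.003,0.08],"rot":[0,0,-0.4]},{"grip":0.085,"slide":[-0.001,0.003,0.089],"rot":[0,0,-0.4]},{"grip":0.085,"slide":[-0.001,0.003,0.089],"rot":[0,0,-0.4]}]'

```text
clock: 2.5
tcp_pos: [0.6229, -0.0594, 0.0611]
tool_rot: [-3.142, -0.004, 2.846]
force: [0.3, 0.0, 0.4]
finger_gap: 0.994
```

Emit:
carry_out --motion '[{"grip":0.0,"slide":[0,0,0],"rot":[0,0,0]},{"grip":0.0,"slide":[0,0,0],"rot":[0,0,0]},{"grip":0.0,"slide":[0,0,0],"rot":[0,0,0]},{"grip":0.0,"slide":[0,0,0],"rot":[0,0,0]},{"grip":0.0,"slide":[0,0,0],"rot":[0,0,0]},{"grip":0.0,"slide":[0,0,0],"rot":[0,0,0]},{"grip":0.0,"slide":[0,0,0],"rot":[0,0,0]},{"grip":0.0,"slide":[0,0,0],"rot":[0,0,0]}]'

```text
clock: 3.17
tcp_pos: [0.6241, -0.0596, 0.0636]
tool_rot: [3.142, 0.001, 2.848]
force: [-0.3, 0.2, 5.9]
finger_gap: 0.179
```

```bash
python3 -c "
from h import *
go([.585,.00,.112],92.5)"
```

```text
at [ 0.6241 -0.0596  0.0636] [1.800e+02 1.000e-01 1.632e+02] slide [ 0.0546  0.0457 -0.0485] rot [ 0.1  0.1 70.7] q [-0.284  0.68   1.313  0.     1.147 -1.561]
```

Emit:
carry_out --motion '[{"grip":0.0,"slide":[0,0,-0.015],"rot":[0,0,0]},{"grip":0.0,"slide":[0,0,-0.028],"rot":[0,0,6]},{"grip":0.0,"slide":[0.02,0.005,-0.028],"rot":[0,0,13]},{"grip":0.0,"slide":[0.03,0.01,-0.028],"rot":[0,0,20]},{"grip":0.0,"slide":[0.035,0.01,-0.028],"rot":[0,0,27]},{"grip":0.0,"slide":[0.035,0.01,-0.028],"rot":[0,0,34]},{"grip":0.0,"slide":[0.035,0.01,-0.028],"rot":[0,0,41]},{"grip":0.0,"slide":[0.035,0.01,-0.028],"rot":[0,0,48]}]'

```text
clock: 3.83
tcp_pos: [0.5927, -0.0397, 0.0904]
tool_rot: [-3.14, -0.001, 2.004]
force: [-0.1, -0.2, -2.6]
finger_gap: 0.177
```

```bash
python3 -c "
from h import *
go([.571,-.03,.090],92.5)"
```

```text
at [ 0.5927 -0.0397  0.0904] [-179.9   -0.   114.8] slide [ 0.0179 -0.0156  0.0004] rot [-0.1 -0.  22.3] q [-0.266  0.601  1.387 -0.     1.155 -0.699]
```

Emit:
carry_out --motion '[{"grip":0.0,"slide":[0.005,-0.005,0],"rot":[0,0,7]},{"grip":0.0,"slide":[0.01,-0.01,0],"rot":[0,0,14]},{"grip":0.0,"slide":[0.018,-0.016,0],"rot":[0,0,21]},{"grip":0.0,"slide":[0.018,-0.016,0],"rot":[0,0,22.3]},{"grip":0.0,"slide":[0.018,-0.016,0],"rot":[0,0,22.3]}]'

```text
clock: 4.25
tcp_pos: [0.5708, -0.0303, 0.0906]
tool_rot: [-3.141, -0.0, 1.623]
force: [-1.3, -0.9, -0.7]
finger_gap: 0.178
```

```bash
python3 -c "
from h import *
go([.571,.047,.090],92.5);go([.571,.047,.060],92.5)"
```

```text
at [ 0.5708 -0.0303  0.0906] [-180.   -0.   93.] slide [0.0772 0.0042 0.0006] rot [-0.  -0.   0.5] q [-0.26   0.568  1.454 -0.     1.12  -0.312]
at [ 0.5708 -0.0303  0.0906] [-180.   -0.   93.] slide [0.0772 0.0043 0.0306] rot [-0.  -0.   0.5] q [-0.26   0.568  1.454 -0.     1.12  -0.312]
```

Emit:
carry_out --motion '[{"grip":0.0,"slide":[0.03,0.002,0.001],"rot":[0,0,0.5]},{"grip":0.0,"slide":[0.06,0.004,0.001],"rot":[0,0,0.5]},{"grip":0.0,"slide":[0.077,0.004,0.001],"rot":[0,0,0.5]},{"grip":0.0,"slide":[0.077,0.004,0.01],"rot":[0,0,0.5]},{"grip":0.0,"slide":[0.077,0.004,0.02],"rot":[0,0,0.5]},{"grip":0.0,"slide":[0.077,0.004,0.027],"rot":[0,0,0.5]},{"grip":0.0,"slide":[0.077,0.004,0.03],"rot":[0,0,0.5]},{"grip":0.0,"slide":[0.077,0.004,0.03],"rot":[0,0,0.5]}]'

```text
clock: 4.92
tcp_pos: [0.5711, 0.0456, 0.0602]
tool_rot: [-3.14, 0.0, 1.612]
force: [0.1, 0.8, -2.4]
finger_gap: 0.184
```

Run:
```python
from h import *
go([.571,.047,.060],92.5)
a=cv2.resize(viewer.get_image('scene')[130:330,250:510],None,fx=2.5,fy=2.5,interpolation=cv2.INTER_CUBIC)
b=cv2.resize(viewer.get_image('top')[200:325,130:390],None,fx=2.5,fy=2.5,interpolation=cv2.INTER_CUBIC)
b=b[:min(len(b),300)]; a=a[:300] if 0 else a[100:400]
cv2.imwrite('pics/c3.png',np.vstack([b,a]))
```

```text
at [0.5711 0.0456 0.0602] [-179.9    0.    92.3] slide [ 0.0014 -0.      0.0002] rot [-0.1  0.  -0.2] q [-0.127  0.61   1.481 -0.     1.052 -0.168]
```

View pics/c3.png

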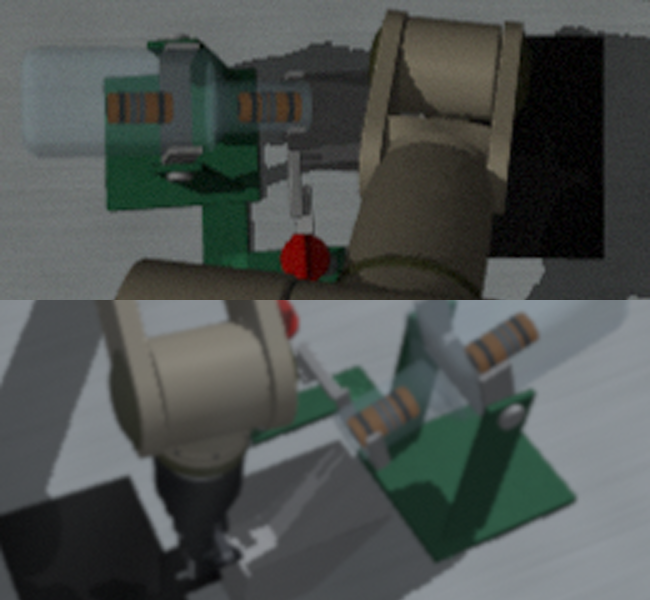

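The jug stands under the mouth: in the lower view its opening lies beneath the neck end, around (330,470). Release and rise.

Emit:
carry_out --motion '[{"grip":0.06,"slide":[0,0,0],"rot":[0,0,0]},{"grip":0.06,"slide":[0,0,0],"rot":[0,0,0]},{"grip":0.06,"slide":[0,0,0],"rot":[0,0,0]},{"grip":0.06,"slide":[0,0,0],"rot":[0,0,0]},{"grip":0.06,"slide":[0,0,-0.03],"rot":[0,0,0]},{"grip":0.06,"slide":[0,0,-0.07],"rot":[0,0,0]},{"grip":0.06,"slide":[0,0,-0.11],"rot":[0,0,0]},{"grip":0.06,"slide":[0,0,-0.15],"rot":[0,0,0]}]'

```text
clock: 5.68
tcp_pos: [0.5707, 0.0468, 0.2129]
tool_rot: [-3.141, -0.0, 1.612]
force: [-0.2, -0.3, 1.0]
finger_gap: 0.702
```

Run:
```python
from h import *
go([.41,.10,.29],90)
a=cv2.resize(viewer.get_image('scene')[130:350,270:430],None,fx=3,fy=3,interpolation=cv2.INTER_CUBIC)
cv2.imwrite('pics/s4.png',a)
```

```text
at [0.5707 0.0468 0.2129] [-180.    -0.    92.4] slide [ 0.0598 -0.1584 -0.0771] rot [-0.  -0.   2.4] q [-0.125  0.442  1.284  0.     1.415 -0.166]
```

View pics/s4.png

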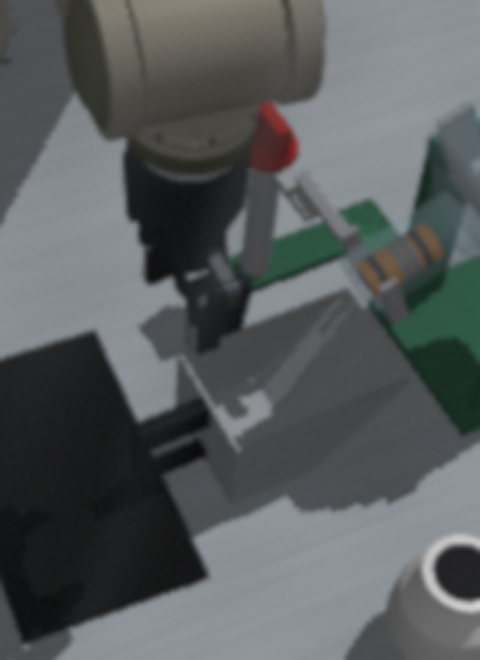

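Run:
```python
from h import *
print([px2w('scene',270+u/3,130+v/3,.196) for u,v in((268,103),(292,140),(280,122))],[t1(u,v,.196) for u,v in((391,302),(391,358),(391,330))])
go([.412,.19,.29],2)
im=viewer.get_image('top');cv2.imwrite('pics/t5.png',cv2.resize(im[225:325,205:305],None,fx=6,fy=6,interpolation=cv2.INTER_CUBIC))
```

```text
[array([0.40233446, 0.20097713, 0.196     ]), array([0.44527327, 0.20012825, 0.196     ]), array([0.4245098 , 0.20030458, 0.196     ])] [array([0.43547365, 0.18805745, 0.196     ]), array([0.39423569, 0.18811538, 0.196     ]), array([0.41479983, 0.1880865 , 0.196     ])]
at [0.5735 0.0466 0.2214] [1.792e+02 1.000e-01 9.240e+01] slide [ 0.1498 -0.1544 -0.0711] rot [ 0.7 -0.5 90.4] q [-0.125  0.435  1.272  0.     1.421 -0.166]
```

View pics/t5.png

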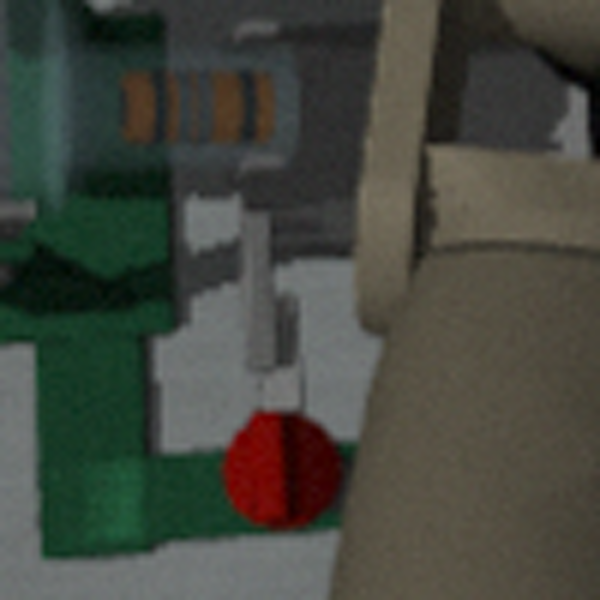

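Emit:
carry_out --motion '[{"grip":0.06,"slide":[0,-0.03,-0.02],"rot":[0,0,0]},{"grip":0.06,"slide":[0.02,-0.06,-0.05],"rot":[0,0,7]},{"grip":0.06,"slide":[0.05,-0.1,-0.07],"rot":[0,0,14]},{"grip":0.06,"slide":[0.08,-0.12,-0.07],"rot":[0,0,21]},{"grip":0.06,"slide":[0.11,-0.15,-0.07],"rot":[0,0,28]},{"grip":0.06,"slide":[0.14,-0.15,-0.07],"rot":[0,0,35]},{"grip":0.06,"slide":[0.15,-0.15,-0.07],"rot":[0,0,42]},{"grip":0.06,"slide":[0.15,-0.15,-0.07],"rot":[0,0,49]}]'

```text
clock: 6.45
tcp_pos: [0.4137, 0.1929, 0.281]
tool_rot: [-3.141, -0.001, 0.77]
force: [-1.2, -0.4, -0.4]
finger_gap: 0.7
```

Run:
```python
from h import *
go([.417,.191,.25],2)
```

```text
at [0.4137 0.1929 0.281 ] [-1.80e+02 -1.00e-01  4.41e+01] slide [0.001  0.0037 0.031 ] rot [-0.  -0.1 42.1] q [1.760e-01 1.860e-01 1.464e+00 1.000e-03 1.491e+00 9.770e-01]
```

Emit:
carry_out --motion '[{"grip":0.06,"slide":[0.001,0.004,0.0],"rot":[0,0,7]},{"grip":0.06,"slide":[0.001,0.004,0.0],"rot":[0,0,14]},{"grip":0.06,"slide":[0.001,0.004,0.01],"rot":[0,0,21]},{"grip":0.06,"slide":[0.001,0.004,0.02],"rot":[0,0,28]},{"grip":0.06,"slide":[0.001,0.004,0.025],"rot":[0,0,35]},{"grip":0.06,"slide":[0.001,0.004,0.025],"rot":[0,0,42]},{"grip":0.06,"slide":[0.001,0.004,0.025],"rot":[0,0,42]},{"grip":0.06,"slide":[0.001,0.004,0.025],"rot":[0,0,42]}]'

```text
clock: 7.12
tcp_pos: [0.4185, 0.1883, 0.2558]
tool_rot: [-3.142, -0.0, 0.043]
force: [-0.2, -1.2, 0.2]
finger_gap: 0.703
```

Run:
```python
from h import *
go([.417,.191,.181],2)
snap('scene','s6.png',(310,120,430,240),5)
for p in([.417,.191,.198],[.395,.191,.198],[.439,.191,.198],pose()['tcp_pos']):print((w2px('scene',p)-[310,120])*5)
```

```text
at [0.4185 0.1883 0.2558] [-180.    -0.     2.5] slide [-0.0014 -0.0028  0.0748] rot [-0.  -0.   0.5] q [0.164 0.209 1.508 0.    1.424 1.692]
[241.91560955 245.21399099]
[221.06672881 214.27941886]
[263.21134607 276.81158637]
[248.18238991 157.47600043]
```

View pics/s6.png

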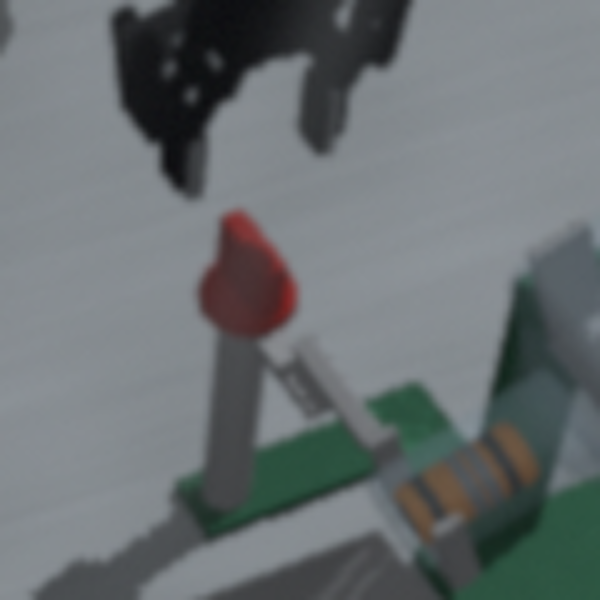

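Run:
```python
from h import *
f=lambda u,v,z:px2w('scene',310+u/5,120+v/5,z)
print(f(228,500,.006),f(240,340,.15),f(249,300,.16), f(237,213,.198))
for y in(.185,.19,.195,.2):print(y,(w2px('scene',[.417,y,.16])-[310,120])*5,(w2px('top',[.417,y,.16])-[205,225])*6)
```

```text
[0.41857904 0.19878328 0.006     ] [0.43222874 0.18658835 0.15      ] [0.4186531  0.19728189 0.16      ] [0.39716229 0.19829621 0.198     ]
0.185 [224.43271975 305.00779606] [304.02269432 467.45920328]
0.19 [233.81938702 302.01672681] [291.7444859  467.74086373]
0.195 [243.18603912 299.03203542] [279.46779679 468.02248932]
0.2 [252.53273999 296.0537015 ] [267.19262671 468.30408007]
```

The knob's bar is directly below the open fingers, with its disk centre at (249,300). Both views agree on about (0.418, 0.195). Descend and pinch.

Emit:
carry_out --motion '[{"grip":0.06,"slide":[0,-0.0065,0.02],"rot":[0,0,0]},{"grip":0.06,"slide":[0,-0.0065,0.04],"rot":[0,0,0]},{"grip":0.06,"slide":[0,-0.0065,0.06],"rot":[0,0,0]},{"grip":0.06,"slide":[0,-0.0065,0.074],"rot":[0,0,0]},{"grip":0.06,"slide":[0,-0.0065,0.074],"rot":[0,0,0]},{"grip":0.03,"slide":[0,-0.0065,0.074],"rot":[0,0,0]},{"grip":0.02,"slide":[0,-0.0065,0.074],"rot":[0,0,0]},{"grip":0.018,"slide":[0,-0.0065,0.074],"rot":[0,0,0]}]'

```text
clock: 7.83
tcp_pos: [0.4188, 0.1948, 0.183]
tool_rot: [-3.141, -0.002, 0.04]
force: [-0.7, -0.3, 0.0]
finger_gap: 0.287
```

Emit:
carry_out --motion '[{"grip":0.014,"slide":[0,0,0],"rot":[0,0,0]},{"grip":0.012,"slide":[0,0,0],"rot":[0,0,0]},{"grip":0.012,"slide":[0,0,0],"rot":[0,0,0]},{"grip":0.012,"slide":[0,0,0],"rot":[0,0,0]}]'

```text
clock: 8.17
tcp_pos: [0.4188, 0.1959, 0.1831]
tool_rot: [-3.139, -0.003, 0.04]
force: [-1.3, 6.7, 4.4]
finger_gap: 0.155
```

Emit:
carry_out --motion '[{"grip":0.012,"slide":[0,-0.001,0],"rot":[0,0,-6]},{"grip":0.012,"slide":[0,-0.001,0],"rot":[0,0,-12]},{"grip":0.012,"slide":[0,-0.001,0],"rot":[0,0,-18]},{"grip":0.012,"slide":[0,-0.001,0],"rot":[0,0,-24]},{"grip":0.012,"slide":[0,-0.001,0],"rot":[0,0,-30]},{"grip":0.012,"slide":[0,-0.001,0],"rot":[0,0,-36]},{"grip":0.012,"slide":[0,-0.001,0],"rot":[0,0,-42]},{"grip":0.012,"slide":[0,-0.001,0],"rot":[0,0,-42]}]'

```text
clock: 8.83
tcp_pos: [0.4183, 0.1975, 0.1831]
tool_rot: [-3.14, -0.004, 0.778]
force: [-1.5, 11.0, 4.3]
finger_gap: 0.154
```

Emit:
carry_out --motion '[{"grip":0.012,"slide":[0,0,0],"rot":[0,0,-6]},{"grip":0.012,"slide":[0,0,0],"rot":[0,0,-12]},{"grip":0.012,"slide":[0,0,0],"rot":[0,0,-18]},{"grip":0.012,"slide":[0,0,0],"rot":[0,0,-24]},{"grip":0.012,"slide":[0,0,0],"rot":[0,0,-30]},{"grip":0.012,"slide":[0,0,0],"rot":[0,0,-36]},{"grip":0.012,"slide":[0,0,0],"rot":[0,0,-42]},{"grip":0.012,"slide":[0,0,0],"rot":[0,0,-44]}]'

```text
clock: 9.5
tcp_pos: [0.4167, 0.1982, 0.1831]
tool_rot: [-3.14, -0.006, 1.546]
force: [-10.5, 15.2, 10.2]
finger_gap: 0.151
```

Emit:
carry_out --motion '[{"grip":0.012,"slide":[0,0,0],"rot":[0,0,0]},{"grip":0.06,"slide":[0,0,0],"rot":[0,0,0]},{"grip":0.06,"slide":[0,0,0],"rot":[0,0,0]},{"grip":0.06,"slide":[0,0,0],"rot":[0,0,0]},{"grip":0.06,"slide":[0,0,-0.02],"rot":[0,0,0]},{"grip":0.06,"slide":[0,0,-0.05],"rot":[0,0,0]},{"grip":0.06,"slide":[0,0,-0.08],"rot":[0,0,0]},{"grip":0.0,"slide":[0,0,-0.1],"rot":[0,0,0]}]'

```text
clock: 10.17
tcp_pos: [0.4188, 0.1956, 0.2847]
tool_rot: [3.138, -0.0, 1.54]
force: [1.6, 0.3, -0.3]
finger_gap: 0.577
```

Run:
```python
from h import *
go([.5645,.2,.27],2)
a=cv2.resize(viewer.get_image('scene')[130:350,270:510],None,fx=2.5,fy=2.5,interpolation=cv2.INTER_CUBIC)
cv2.imwrite('pics/s7.png',a)
```

```text
at [0.4188 0.1956 0.2847] [179.8  -0.   88.2] slide [0.0089 0.1455 0.0152] rot [ 0.1 -0.2 86.2] q [ 0.18   0.193  1.444 -0.     1.501  0.211]
```

View pics/s7.png

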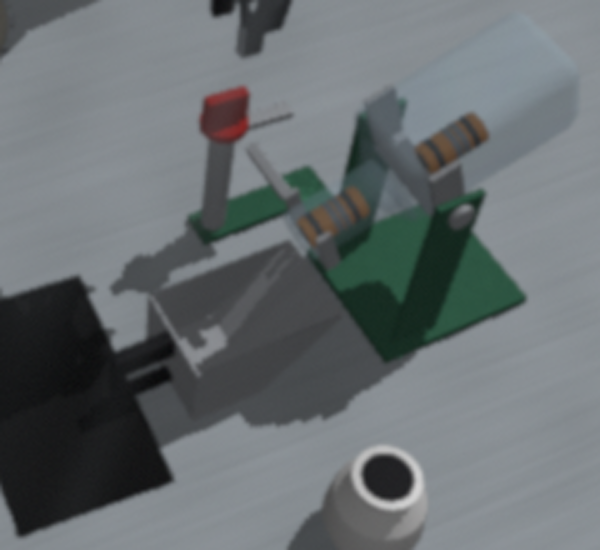

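The tongue now points away from the stop bar: it runs from the knob at (225,110) to (290,112) in the crop. Next, go above the tap spot.

```bash
python3 -c "
from h import *
go([.566,.207,.26],88);go([.566,.207,.212],88)"
```

```text
at [0.4198 0.1958 0.2876] [ 1.795e+02 -1.000e-01  8.820e+01] slide [0.0157 0.1455 0.0289] rot [ 0.5 -0.1  0.2] q [ 0.18   0.191  1.439 -0.     1.503  0.211]
at [0.4198 0.1958 0.2876] [ 1.795e+02 -1.000e-01  8.820e+01] slide [0.0156 0.1451 0.0769] rot [ 0.5 -0.1  0.2] q [ 0.18   0.191  1.439 -0.     1.503  0.211]
```

Emit:
carry_out --motion '[{"grip":0.0,"slide":[0.004,0.035,0],"rot":[0,0,0]},{"grip":0.0,"slide":[0.008,0.07,0.0],"rot":[0,0,0]},{"grip":0.0,"slide":[0.012,0.11,0.01],"rot":[0,0,0]},{"grip":0.0,"slide":[0.016,0.145,0.02],"rot":[0,0,0]},{"grip":0.0,"slide":[0.016,0.145,0.05],"rot":[0,0,0]},{"grip":0.0,"slide":[0.016,0.145,0.075],"rot":[0,0,0]},{"grip":0.0,"slide":[0.016,0.145,0.075],"rot":[0,0,0]}]'

```text
clock: 10.8
tcp_pos: [0.5631, 0.2064, 0.2021]
tool_rot: [-3.135, 0.002, 1.539]
force: [0.6, 0.7, 0.5]
finger_gap: 0.002
```

Run:
```python
from h import *
go([.566,.207,.212],88)
a=cv2.resize(viewer.get_image('scene')[150:290,330:500],None,fx=4,fy=4,interpolation=cv2.INTER_CUBIC)
cv2.imwrite('pics/s8.png',a)
```

```text
at [0.5631 0.2064 0.2021] [-1.796e+02  1.000e-01  8.820e+01] slide [ 0.0007  0.0028 -0.0099] rot [-0.4  0.1  0.2] q [ 1.540e-01  5.000e-01  1.216e+00 -1.000e-03  1.433e+00  1.860e-01]
```

View pics/s8.png

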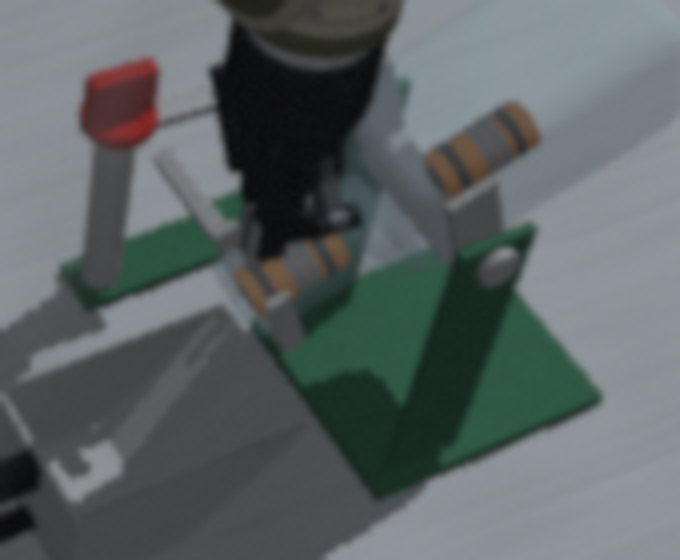

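The fingers are right over the top of the neck. Start tapping.

Emit:
carry_out --motion '[{"grip":0.0,"slide":[0,0.003,0.021],"rot":[0,0,0]},{"grip":0.0,"slide":[0,0.003,0.043],"rot":[0,0,0]},{"grip":0.0,"slide":[0,0.003,0.02],"rot":[0,0,0]},{"grip":0.0,"slide":[0,0.003,-0.002],"rot":[0,0,0]},{"grip":0.0,"slide":[0,0.003,0.021],"rot":[0,0,0]},{"grip":0.0,"slide":[0,0.003,0.043],"rot":[0,0,0]},{"grip":0.0,"slide":[0,0.003,0.02],"rot":[0,0,0]},{"grip":0.0,"slide":[0,0.003,0],"rot":[0,0,0]}]'

```text
clock: 11.52
tcp_pos: [0.5664, 0.206, 0.2086]
tool_rot: [-3.141, 0.002, 1.54]
force: [-0.0, -0.1, 0.8]
finger_gap: 0.001
```

Emit:
carry_out --motion '[{"grip":0.0,"slide":[0,0,0.021],"rot":[0,0,0]},{"grip":0.0,"slide":[0,0,0.043],"rot":[0,0,0]},{"grip":0.0,"slide":[0,0,0.02],"rot":[0,0,0]},{"grip":0.0,"slide":[0,0,-0.002],"rot":[0,0,0]},{"grip":0.0,"slide":[0,0,0.021],"rot":[0,0,0]},{"grip":0.0,"slide":[0,0,0.043],"rot":[0,0,0]},{"grip":0.0,"slide":[0,0,0.02],"rot":[0,0,0]},{"grip":0.0,"slide":[0,0,0],"rot":[0,0,0]}]'

```text
clock: 12.18
tcp_pos: [0.5664, 0.206, 0.2087]
tool_rot: [-3.141, 0.003, 1.54]
force: [0.2, -0.4, 0.9]
finger_gap: 0.0
```

Run:
```python
from h import *
go([.566,.207,.212],88)
a=cv2.resize(viewer.get_image('scene')[150:330,290:500],None,fx=3,fy=3,interpolation=cv2.INTER_CUBIC)
cv2.imwrite('pics/s9.png',a)
```

```text
at [0.5664 0.206  0.2087] [-1.80e+02  1.00e-01  8.82e+01] slide [ 0.001  -0.0005 -0.0033] rot [-0.   0.1  0.2] q [ 0.154  0.498  1.2   -0.002  1.445  0.185]
```

View pics/s9.png

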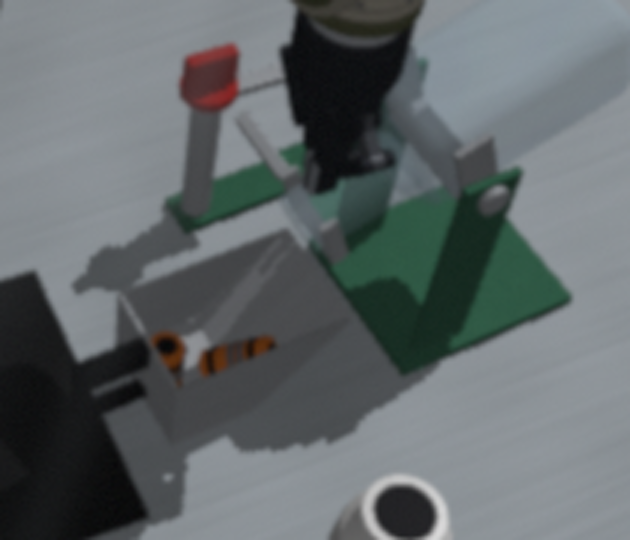

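Both connectors are in the jug, at (165,350) and (235,355), and none shows in the bottle. Return to the jug handle.

Emit:
carry_out --motion '[{"grip":0.0,"slide":[0,0,-0.03],"rot":[0,0,0]},{"grip":0.0,"slide":[-0.03,0,-0.04],"rot":[0,0,0]},{"grip":0.04,"slide":[-0.07,-0.002,-0.04],"rot":[0,0,-4]},{"grip":0.08,"slide":[-0.11,-0.004,-0.04],"rot":[0,0,-4]},{"grip":0.08,"slide":[-0.15,-0.006,-0.04],"rot":[0,0,-4]},{"grip":0.08,"slide":[-0.16,-0.009,0.0],"rot":[0,0,-4]},{"grip":0.08,"slide":[-0.16,-0.009,0.03],"rot":[0,0,-4]},{"grip":0.08,"slide":[-0.16,-0.009,0.05],"rot":[0,0,-4]}]'

```text
clock: 12.9
tcp_pos: [0.5522, 0.0465, 0.1565]
tool_rot: [3.141, -0.0, 1.608]
force: [0.3, 0.9, -0.3]
finger_gap: 0.844
```

Run:
```python
from h import *
go([.571,.046,.060],92.4)
a=cv2.resize(viewer.get_image('scene')[150:330,250:500],None,fx=3,fy=3,interpolation=cv2.INTER_CUBIC)
cv2.imwrite('pics/s10.png',a)
print((w2px('scene',[.571,.046,.079])-[250,150])*3)
```

```text
at [0.5522 0.0465 0.1565] [180.   -0.   92.1] slide [-0.0012  0.0188  0.0965] rot [ 0.  -0.  -0.3] q [-0.13   0.464  1.424  0.     1.253 -0.167]
[232.21209538 356.03208313]
```

View pics/s10.png

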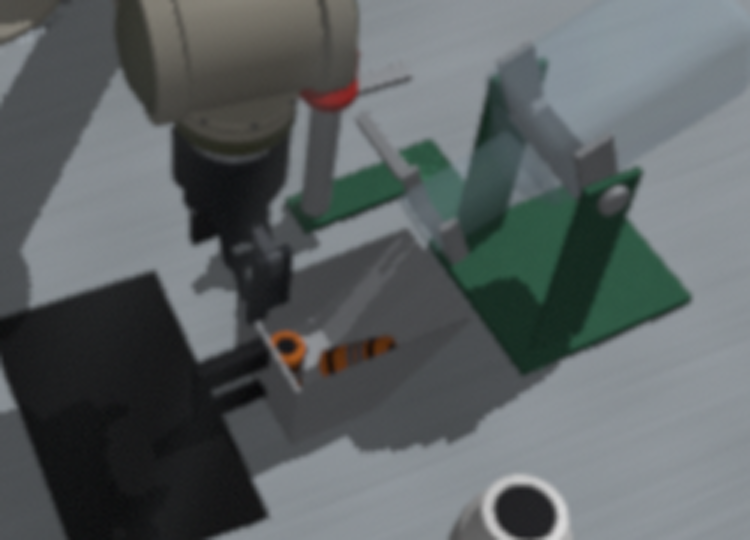

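The bottle is empty, both connectors are in the jug, and the handle is where expected at (232,356). Correct sideways, descend and grip.

Emit:
carry_out --motion '[{"grip":0.08,"slide":[-0.001,0.019,0.0],"rot":[0,0,0]},{"grip":0.08,"slide":[-0.001,0.019,0.02],"rot":[0,0,0]},{"grip":0.08,"slide":[-0.001,0.019,0.05],"rot":[0,0,0]},{"grip":0.08,"slide":[-0.001,0.019,0.075],"rot":[0,0,0]},{"grip":0.08,"slide":[-0.001,0.019,0.096],"rot":[0,0,0]},{"grip":0.08,"slide":[-0.001,0.019,0.096],"rot":[0,0,0]},{"grip":0.04,"slide":[-0.001,0.019,0.096],"rot":[0,0,0]},{"grip":0.0,"slide":[-0.001,0.019,0.096],"rot":[0,0,0]}]'

```text
clock: 13.62
tcp_pos: [0.5731, 0.0473, 0.0634]
tool_rot: [3.138, 0.001, 1.61]
force: [0.4, -0.2, 0.5]
finger_gap: 0.674
```

Emit:
carry_out --motion '[{"grip":0.0,"slide":[0,0,0],"rot":[0,0,0]},{"grip":0.0,"slide":[0,0,0],"rot":[0,0,0]},{"grip":0.0,"slide":[0,0,0],"rot":[0,0,0]},{"grip":0.0,"slide":[0,0,0],"rot":[0,0,0]},{"grip":0.0,"slide":[0,0,-0.006],"rot":[0,0,0]},{"grip":0.0,"slide":[0,0,-0.015],"rot":[0,0,0]}]'

```text
clock: 14.12
tcp_pos: [0.5712, 0.0473, 0.0757]
tool_rot: [-3.139, -0.0, 1.61]
force: [0.0, 0.3, -3.4]
finger_gap: 0.18
```

Run:
```python
from h import *
go([.571,-.1,.08],92.4)
go([.53,-.42,.25],92.4)
```

```text
at [0.5712 0.0473 0.0757] [-179.9   -0.    92.2] slide [-0.1472 -0.006  -0.0043] rot [-0.1 -0.  -0.2] q [-0.124  0.59   1.464 -0.     1.09  -0.163]
at [0.5712 0.0473 0.0757] [-179.9   -0.    92.2] slide [-0.4653 -0.0599 -0.1742] rot [-0.1 -0.  -0.2] q [-0.124  0.59   1.464 -0.     1.09  -0.163]
```

Emit:
carry_out --motion '[{"grip":0.0,"slide":[-0.02,0,-0.004],"rot":[0,0,0]},{"grip":0.0,"slide":[-0.05,-0.003,-0.01],"rot":[0,0,0]},{"grip":0.0,"slide":[-0.08,-0.006,-0.02],"rot":[0,0,0]},{"grip":0.0,"slide":[-0.115,-0.01,-0.04],"rot":[0,0,0]},{"grip":0.0,"slide":[-0.145,-0.015,-0.065],"rot":[0,0,0]},{"grip":0.0,"slide":[-0.18,-0.02,-0.09],"rot":[0,0,0]},{"grip":0.0,"slide":[-0.21,-0.025,-0.115],"rot":[0,0,0]},{"grip":0.0,"slide":[-0.24,-0.03,-0.14],"rot":[0,0,0]}]'

```text
clock: 14.78
tcp_pos: [0.5504, -0.1953, 0.2179]
tool_rot: [3.141, 0.0, 1.61]
force: [0.9, 0.7, -3.4]
finger_gap: 0.175
```

Emit:
carry_out --motion '[{"grip":0.0,"slide":[-0.03,-0.005,-0.02],"rot":[0,0,0]},{"grip":0.0,"slide":[-0.06,-0.01,-0.035],"rot":[0,0,0]},{"grip":0.0,"slide":[-0.09,-0.015,-0.035],"rot":[0,0,0]},{"grip":0.0,"slide":[-0.12,-0.02,-0.035],"rot":[0,0,0]},{"grip":0.0,"slide":[-0.15,-0.02,-0.035],"rot":[0,0,0]},{"grip":0.0,"slide":[-0.18,-0.02,-0.035],"rot":[0,0,0]},{"grip":0.0,"slide":[-0.205,-0.02,-0.035],"rot":[0,0,0]},{"grip":0.0,"slide":[-0.225,-0.02,-0.035],"rot":[0,0,0]}]'

```text
clock: 15.45
tcp_pos: [0.5394, -0.4213, 0.251]
tool_rot: [-3.141, 0.0, 1.609]
force: [0.5, -0.1, -3.3]
finger_gap: 0.176
```

Run:
```python
from h import *
go([.53,-.42,.26],92.4,15)
go([.53,-.42,.26],92.4,-15)
R0=R.from_euler('xyz',pose()['tool_rot'])
for a in(15,-15):print(a,(R0*R.from_rotvec([0,np.radians(a),0])).apply([0,0,1]))
```

```text
at [ 0.5394 -0.4213  0.251 ] [-180.     0.    92.2] slide [ 0.0016 -0.0094 -0.0089] rot [ 0.  15.  -0.2] q [-0.835  0.627  0.844 -0.     1.671 -0.873]
at [ 0.5394 -0.4213  0.251 ] [-180.     0.    92.2] slide [ 0.0016 -0.0094 -0.0089] rot [ -0.1 -15.   -0.2] q [-0.835  0.627  0.844 -0.     1.671 -0.873]
15 [-0.01020801  0.25858809 -0.96593374]
-15 [ 0.00942783 -0.25867744 -0.96591775]
```

Emit:
carry_out --motion '[{"grip":0.0,"slide":[0,0,-0.01],"rot":[0,-6,0]},{"grip":0.0,"slide":[0,0,-0.01],"rot":[0,-12,0]},{"grip":0.0,"slide":[0,0,-0.01],"rot":[0,-18,0]},{"grip":0.0,"slide":[0,0,-0.01],"rot":[0,-18,0]}]'

```text
clock: 15.78
tcp_pos: [0.54, -0.4167, 0.2611]
tool_rot: [-3.141, 0.316, 1.613]
force: [-0.5, 0.6, -2.8]
finger_gap: 0.177
```

Run:
```python
from h import *
go([.53,-.42,.26],92.2,-90)
```

```text
at [ 0.54   -0.4167  0.2611] [-179.9   18.1   92.4] slide [-0.0024 -0.0101  0.002 ] rot [  0.1 -71.9   0.2] q [-0.751  0.532  1.023 -0.225  1.364 -0.771]
```

Emit:
carry_out --motion '[{"grip":0.0,"slide":[0,-0.01,0],"rot":[0,-6,0]},{"grip":0.0,"slide":[0,-0.01,0],"rot":[0,-12,0]},{"grip":0.0,"slide":[0,-0.01,0],"rot":[0,-18,0]},{"grip":0.0,"slide":[0,-0.01,0],"rot":[0,-24,0]},{"grip":0.0,"slide":[0,-0.01,0],"rot":[0,-30,0]},{"grip":0.0,"slide":[0,-0.01,0],"rot":[0,-36,0]}]'

```text
clock: 16.28
tcp_pos: [0.5296, -0.4199, 0.2616]
tool_rot: [3.14, 0.945, 1.606]
force: [-1.0, 0.1, -3.6]
finger_gap: 0.175
```

Run:
```python
from h import *
go([.53,-.42,.26],92.2,-80)
```

```text
at [ 0.5296 -0.4199  0.2616] [179.9  54.2  92. ] slide [0.0012 0.0004 0.001 ] rot [ -0.1 -25.8  -0.1] q [-0.608  0.481  1.384 -0.997  0.881 -0.131]
```

Run:
```python
from h import *
go([.53,-.41,.265],62,-60)
go([.53,-.41,.265],62,-80)
```

```text
at [ 0.5296 -0.4199  0.2616] [179.9  54.2  92. ] slide [ 0.003   0.0007 -0.01  ] rot [25.3 -5.7 16.3] q [-0.608  0.481  1.384 -0.997  0.881 -0.131]
at [ 0.5296 -0.4199  0.2616] [179.9  54.2  92. ] slide [ 0.003   0.0007 -0.01  ] rot [ 28.  -25.2  11.8] q [-0.608  0.481  1.384 -0.997  0.881 -0.131]
```

Emit:
carry_out --motion '[{"grip":0.0,"slide":[0.001,0,-0.005],"rot":[5,-1,3]},{"grip":0.0,"slide":[0.003,0,-0.01],"rot":[10,-2,6]},{"grip":0.0,"slide":[0.003,0,-0.01],"rot":[15,-4,9]},{"grip":0.0,"slide":[0.003,0,-0.01],"rot":[20,-5,12]},{"grip":0.0,"slide":[0.003,0,-0.01],"rot":[25,-6,16]},{"grip":0.0,"slide":[0.003,0,-0.01],"rot":[25,-6,16]}]'

```text
clock: 16.78
tcp_pos: [0.5303, -0.4102, 0.2626]
tool_rot: [-3.133, 1.048, 1.092]
force: [-0.0, -0.5, -3.9]
finger_gap: 0.176
```

Run:
```python
from h import *
go([.53,-.41,.265],62,-82)
```

```text
at [ 0.5303 -0.4102  0.2626] [-179.5   60.    62.5] slide [-0.002  -0.0004 -0.0012] rot [  0.1 -22.    0.3] q [-0.515  0.667  1.09  -1.059  1.456  0.145]
```

Emit:
carry_out --motion '[{"grip":0.0,"slide":[0,0,0],"rot":[0,-6,0]},{"grip":0.0,"slide":[0,0,0],"rot":[0,-12,0]},{"grip":0.0,"slide":[0,0,0],"rot":[0,-18,0]},{"grip":0.0,"slide":[0,0,0],"rot":[0,-18,0]},{"grip":0.0,"slide":[0,0,0],"rot":[0,-18,0]},{"grip":0.0,"slide":[0,0,0],"rot":[0,-18,0]}]'

```text
clock: 17.28
tcp_pos: [0.5294, -0.4103, 0.2654]
tool_rot: [-3.136, 1.361, 1.097]
force: [0.1, 0.1, -1.5]
finger_gap: 0.176
```

Run:
```python
from h import *
go([.53,-.41,.265],62,-82);print(pose()['force'])
b=viewer.get_image('top')[190:340,380:560];a=viewer.get_image('scene')[220:420,40:290]
cv2.imwrite('pics/c11.png',np.vstack([cv2.resize(b,(500,300)),cv2.resize(a,(500,300))]))
```

```text
at [ 0.5294 -0.4103  0.2654] [-179.7   78.    62.9] slide [ 0.0005  0.0004 -0.0004] rot [ 0.5 -4.   0.2] q [-0.474  0.737  1.163 -1.37   1.509  0.322]
[ 0.10718324  0.05445211 -1.54941332]
```

View pics/c11.png

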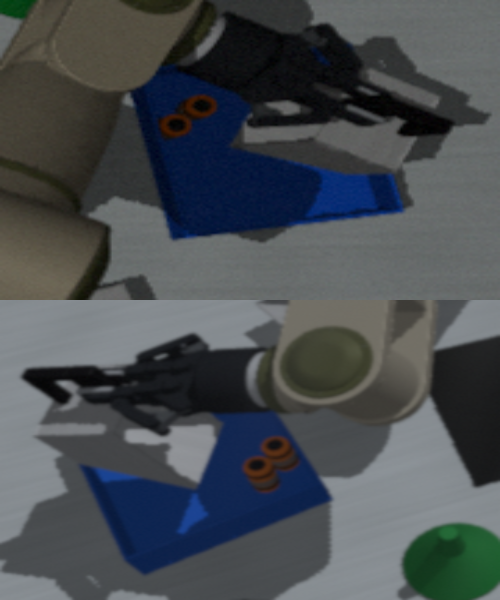

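Both connectors are in the blue tub: (176,125) and (200,105) in the upper view, (262,468) and (278,448) in the lower. Now raise the jug and set it upright.

Run:
```python
from h import *
go([.53,-.41,.335],62.9,-78)
go([.53,-.41,.335],62.9,-28)
go([.53,-.36,.335],92,0)
```

```text
at [ 0.5294 -0.4103  0.2659] [180.   78.   62.5] slide [-0.0675  0.0004 -0.0149] rot [-0.4  0.  -0.1] q [-0.474  0.737  1.163 -1.371  1.509  0.324]
at [ 0.5294 -0.4103  0.2659] [180.   78.   62.5] slide [-0.0675  0.0004 -0.0149] rot [-0.3 50.  -0.2] q [-0.474  0.737  1.163 -1.371  1.509  0.324]
at [ 0.5294 -0.4103  0.2659] [180.   78.   62.5] slide [-0.0583 -0.0227 -0.0583] rot [-20.   76.2 -24.7] q [-0.474  0.737  1.163 -1.371  1.509  0.324]
```

Emit:
carry_out --motion '[{"grip":0.0,"slide":[-0.03,0,-0.006],"rot":[0,0,0]},{"grip":0.0,"slide":[-0.067,0,-0.015],"rot":[0,5,0]},{"grip":0.0,"slide":[-0.067,0,-0.015],"rot":[0,12,0]},{"grip":0.0,"slide":[-0.067,0,-0.015],"rot":[0,19,0]},{"grip":0.0,"slide":[-0.067,0,-0.015],"rot":[0,26,0]},{"grip":0.0,"slide":[-0.067,0,-0.015],"rot":[0,33,0]},{"grip":0.0,"slide":[-0.067,0,-0.015],"rot":[0,40,0]},{"grip":0.0,"slide":[-0.067,0,-0.015],"rot":[0,47,0]}]'

```text
clock: 18.05
tcp_pos: [0.5305, -0.4086, 0.3356]
tool_rot: [3.14, 0.538, 1.094]
force: [-0.7, 0.1, -3.1]
finger_gap: 0.177
```

Run:
```python
from h import *
go([.54,-.25,.28],92,0)
```

```text
at [ 0.5305 -0.4086  0.3356] [179.9  30.8  62.7] slide [ 0.1532 -0.0644 -0.0268] rot [ -7.8  30.2 -28.6] q [-0.646  0.558  0.833 -0.53   1.638 -0.236]
```

Emit:
carry_out --motion '[{"grip":0.0,"slide":[0.02,-0.01,-0.004],"rot":[-1.2,5,-4.5]},{"grip":0.0,"slide":[0.04,-0.02,-0.008],"rot":[-2.6,10,-9]},{"grip":0.0,"slide":[0.07,-0.03,-0.012],"rot":[-3.9,15,-14]},{"grip":0.0,"slide":[0.1,-0.04,-0.018],"rot":[-5.2,20,-19]},{"grip":0.0,"slide":[0.125,-0.055,-0.022],"rot":[-6.5,25,-24]},{"grip":0.0,"slide":[0.153,-0.064,-0.027],"rot":[-7.8,30.2,-28.6]},{"grip":0.0,"slide":[0.153,-0.064,-0.027],"rot":[-7.8,30.2,-28.6]},{"grip":0.0,"slide":[0.153,-0.064,-0.027],"rot":[-7.8,30.2,-28.6]}]'

```text
clock: 18.72
tcp_pos: [0.5399, -0.2513, 0.2783]
tool_rot: [-3.137, 0.005, 1.603]
force: [-0.1, -1.0, -1.4]
finger_gap: 0.179
```

Run:
```python
from h import *
go([.545,-.107,.12],92,0)
go([.545,-.107,.064],92,0)
```

```text
at [ 0.5399 -0.2513  0.2783] [-179.7    0.3   91.8] slide [0.1449 0.0106 0.1575] rot [-0.3  0.3 -0.2] q [-0.631  0.443  1.093 -0.007  1.607 -0.664]
at [ 0.5399 -0.2513  0.2783] [-179.7    0.3   91.8] slide [0.1452 0.0108 0.2135] rot [-0.3  0.3 -0.2] q [-0.631  0.443  1.093 -0.007  1.607 -0.664]
```

Emit:
carry_out --motion '[{"grip":0.0,"slide":[0.025,0.002,0.02],"rot":[-0.3,0.3,0]},{"grip":0.0,"slide":[0.055,0.004,0.05],"rot":[-0.3,0.3,0]},{"grip":0.0,"slide":[0.085,0.006,0.08],"rot":[-0.3,0.3,0]},{"grip":0.0,"slide":[0.115,0.008,0.11],"rot":[-0.3,0.3,0]},{"grip":0.0,"slide":[0.145,0.01,0.14],"rot":[-0.3,0.3,0]},{"grip":0.0,"slide":[0.145,0.01,0.17],"rot":[-0.3,0.3,0]},{"grip":0.0,"slide":[0.145,0.01,0.19],"rot":[-0.3,0.3,0]},{"grip":0.0,"slide":[0.145,0.01,0.2],"rot":[-0.3,0.3,0]}]'

```text
clock: 19.38
tcp_pos: [0.5439, -0.1065, 0.075]
tool_rot: [-3.139, -0.002, 1.604]
force: [0.0, -0.3, -2.3]
finger_gap: 0.179
```

Run:
```python
from h import *
go([.545,-.107,.064],92,0)
```

```text
at [ 0.5439 -0.1065  0.075 ] [-1.798e+02 -1.000e-01  9.190e+01] slide [-0.0005  0.0011  0.011 ] rot [-0.2 -0.1 -0.1] q [-0.407  0.565  1.52   0.     1.06  -0.44 ]
```

Emit:
carry_out --motion '[{"grip":0.0,"slide":[0,0,0.005],"rot":[0,0,0]},{"grip":0.0,"slide":[0,0,0.009],"rot":[0,0,0]},{"grip":0.0,"slide":[0,0,0.012],"rot":[0,0,0]},{"grip":0.0,"slide":[0,0,0.012],"rot":[0,0,0]}]'

```text
clock: 19.72
tcp_pos: [0.545, -0.1073, 0.0662]
tool_rot: [3.14, -0.001, 1.603]
force: [-0.5, -0.3, 0.3]
finger_gap: 0.179
```

Emit:
carry_out --motion '[{"grip":0.06,"slide":[0,0,0],"rot":[0,0,0]},{"grip":0.06,"slide":[0,0,0],"rot":[0,0,0]},{"grip":0.06,"slide":[0,0,0],"rot":[0,0,0]},{"grip":0.06,"slide":[0,0,0],"rot":[0,0,0]},{"grip":0.06,"slide":[0,0,-0.03],"rot":[0,0,0]},{"grip":0.06,"slide":[0,0,-0.07],"rot":[0,0,0]},{"grip":0.06,"slide":[0,0,-0.11],"rot":[0,0,0]},{"grip":0.06,"slide":[0,0,-0.15],"rot":[0,0,0]}]'

```text
clock: 20.38
tcp_pos: [0.5439, -0.1065, 0.2166]
tool_rot: [-3.14, -0.003, 1.603]
force: [0.7, -0.8, -0.4]
finger_gap: 0.702
```

Run:
```python
from h import *
go([.417,.198,.29],88,0)
```

```text
at [ 0.5439 -0.1065  0.2166] [-1.799e+02 -1.000e-01  9.190e+01] slide [ 0.3086 -0.117  -0.0725] rot [-0.1 -0.1  3.9] q [-0.408  0.408  1.33   0.002  1.406 -0.441]
```

Emit:
carry_out --motion '[{"grip":0.06,"slide":[0.035,-0.013,-0.02],"rot":[0,0,0]},{"grip":0.06,"slide":[0.075,-0.028,-0.05],"rot":[0,0,1]},{"grip":0.06,"slide":[0.11,-0.042,-0.075],"rot":[0,0,2]},{"grip":0.06,"slide":[0.15,-0.056,-0.075],"rot":[0,0,3]},{"grip":0.06,"slide":[0.185,-0.07,-0.075],"rot":[0,0,3.5]},{"grip":0.06,"slide":[0.22,-0.084,-0.075],"rot":[0,0,3.5]},{"grip":0.06,"slide":[0.25,-0.095,-0.075],"rot":[0,0,3.5]},{"grip":0.06,"slide":[0.28,-0.107,-0.075],"rot":[0,0,3.5]}]'

```text
clock: 21.05
tcp_pos: [0.4268, 0.1715, 0.2909]
tool_rot: [-3.141, -0.003, 1.543]
force: [0.3, -0.7, 0.1]
finger_gap: 0.703
```

Run:
```python
from h import *
go([.4165,.1975,.181],88.5,0)
```

```text
at [0.4268 0.1715 0.2909] [-180.    -0.2   88.4] slide [ 0.0254 -0.011   0.1099] rot [-0.  -0.2 -0.1] q [0.122 0.186 1.435 0.003 1.521 0.15 ]
```

Emit:
carry_out --motion '[{"grip":0.06,"slide":[0.025,-0.011,0],"rot":[0,0,0]},{"grip":0.06,"slide":[0.025,-0.011,0.03],"rot":[0,0,0]},{"grip":0.06,"slide":[0.025,-0.011,0.06],"rot":[0,0,0]},{"grip":0.06,"slide":[0.025,-0.011,0.09],"rot":[0,0,0]},{"grip":0.06,"slide":[0.025,-0.011,0.108],"rot":[0,0,0]},{"grip":0.06,"slide":[0.025,-0.011,0.108],"rot":[0,0,0]},{"grip":0.03,"slide":[0.025,-0.011,0.108],"rot":[0,0,0]},{"grip":0.018,"slide":[0.025,-0.011,0.108],"rot":[0,0,0]}]'

```text
clock: 21.72
tcp_pos: [0.4185, 0.1952, 0.1839]
tool_rot: [3.141, -0.003, 1.542]
force: [-0.1, -0.1, -0.2]
finger_gap: 0.433
```

Emit:
carry_out --motion '[{"grip":0.014,"slide":[0,0,0],"rot":[0,0,0]},{"grip":0.012,"slide":[0,0,0],"rot":[0,0,0]},{"grip":0.012,"slide":[0,0,0],"rot":[0,0,0]},{"grip":0.012,"slide":[0,0,0],"rot":[0,0,0]}]'

```text
clock: 22.05
tcp_pos: [0.4167, 0.1952, 0.1839]
tool_rot: [-3.139, -0.003, 1.543]
force: [-9.1, -0.9, 10.3]
finger_gap: 0.154
```

Emit:
carry_out --motion '[{"grip":0.012,"slide":[0.002,-0.002,0],"rot":[0,0,6]},{"grip":0.012,"slide":[0.002,-0.002,0],"rot":[0,0,12]},{"grip":0.012,"slide":[0.002,-0.002,0],"rot":[0,0,18]},{"grip":0.012,"slide":[0.002,-0.002,0],"rot":[0,0,24]},{"grip":0.012,"slide":[0.002,-0.002,0],"rot":[0,0,30]},{"grip":0.012,"slide":[0.002,-0.002,0],"rot":[0,0,36]},{"grip":0.012,"slide":[0.002,-0.002,0],"rot":[0,0,42]},{"grip":0.012,"slide":[0.002,-0.002,0],"rot":[0,0,42]}]'

```text
clock: 22.72
tcp_pos: [0.4159, 0.1957, 0.1839]
tool_rot: [3.141, 0.001, 0.804]
force: [-4.2, -10.7, 7.7]
finger_gap: 0.154
```

Emit:
carry_out --motion '[{"grip":0.012,"slide":[0,0,0],"rot":[0,0,6]},{"grip":0.012,"slide":[0,0,0],"rot":[0,0,12]},{"grip":0.012,"slide":[0,0,0],"rot":[0,0,18]},{"grip":0.012,"slide":[0,0,0],"rot":[0,0,24]},{"grip":0.012,"slide":[0,0,0],"rot":[0,0,30]},{"grip":0.012,"slide":[0,0,0],"rot":[0,0,36]},{"grip":0.012,"slide":[0,0,0],"rot":[0,0,42]},{"grip":0.012,"slide":[0,0,0],"rot":[0,0,45]}]'

```text
clock: 23.38
tcp_pos: [0.4155, 0.1962, 0.1839]
tool_rot: [3.141, 0.001, 0.019]
force: [-5.8, -6.5, 9.9]
finger_gap: 0.156
```

Emit:
carry_out --motion '[{"grip":0.012,"slide":[0,0,0],"rot":[0,0,0]},{"grip":0.06,"slide":[0,0,0],"rot":[0,0,0]},{"grip":0.06,"slide":[0,0,0],"rot":[0,0,0]},{"grip":0.06,"slide":[0,0,0],"rot":[0,0,0]},{"grip":0.06,"slide":[0,0,-0.03],"rot":[0,0,0]},{"grip":0.06,"slide":[0,0,-0.07],"rot":[0,0,0]},{"grip":0.06,"slide":[0,0,-0.11],"rot":[0,0,0]},{"grip":0.06,"slide":[-0.03,0,-0.14],"rot":[0,0,0]}]'

```text
clock: 24.05
tcp_pos: [0.3894, 0.1961, 0.3247]
tool_rot: [-3.138, -0.003, 0.022]
force: [-0.5, 0.2, -0.6]
finger_gap: 0.701
```

Run:
```python
from h import *
snap('scene','s12.png')
```

```text
(no output)
```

View pics/s12.png

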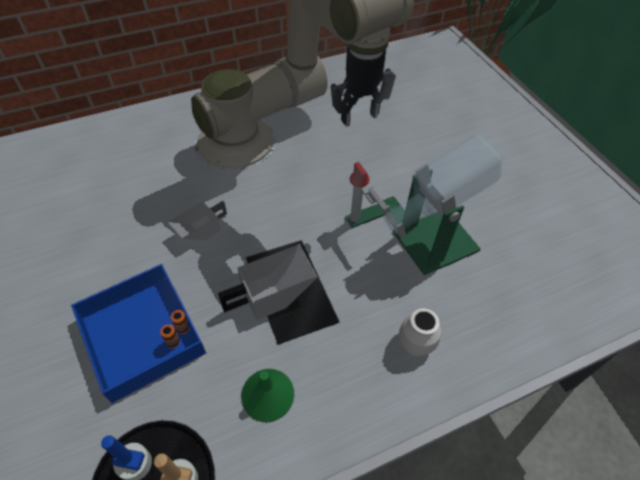

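The final picture shows both connectors in the tub at (170,335) and (180,320). The jug stands on the mat around (280,280), and the tongue is back under the stop bar near (395,210). Vase and funnel are untouched, and the gripper is clear.

```bash
python3 -c "
from h import *
s=pose();print(s['clock'],s['force'],s['qd'].round(3));print(arm.job_done())"
```

```text
24.1 [-1.22683977  1.97889975  6.92989551] [-0.     0.034  0.048  0.002 -0.165 -0.02 ]
the job is handed in; nothing more can be done
None
```

I did every step in the required order and handed the job in at about 24 s. It reports no verdict, so I don't know that it passed.

- **Jug and clamp:** I stood the jug under the bottle's mouth, then turned the clamp knob free.
- **Tapping:** After four taps both connectors were in the jug and none was left in the bottle.
- **Pouring:** I tipped the jug about 78° over the tub; both connectors landed in it.
- **Finish:** I set the jug back on its mat and turned the knob back about 87°, slightly past where it started.

**Last picture:** Both connectors stand upright in the tub, the jug looks upright on the mat, the tongue is back under the stop bar, and the vase and funnel look where they were. The gripper touches nothing.

**Not confirmed:**
- I judged the jug's upright stance and its place on the mat from the picture and the release position (0.545, −0.107); I did not measure them again.
- The cameras disagreed by about 10 mm on the knob's position, and the grip pulled sideways with up to 15 N while turning it.
- The last reading before hand-in showed about 7 N upward with the arm still swinging slightly after its retreat. I took this as motion, not contact, and did not wait to check.

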